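# Open a code-locked handpiece case

## Robot

A 6-joint arm with a two-finger parallel gripper is mounted at the origin on the work surface. World frame = base frame: x ahead of the robot, y to its left, z up, the work surface at z = 0. Lengths are in m, angles in rad, forces in N, time in s.
With the tool pointing down it reaches from about 0.375 to 0.825 m from the base axis. Payload 5.5 kg.
Tool frame: the origin (TCP) lies at the very end of the fingers, on their centre line; the grasp point (between the pads) lies 19 mm behind it; z points along the fingers, y is the line along which they close (so a half turn about z gives the same grasp; the last joint's range is limited). The gripper opens to 85 mm and grips with 20 to 120 N. Pads are 22 mm wide; open, the fingers measure 114 mm over their backs; the gripper's body (76 mm by 85 mm) begins 54 mm behind the grasp point. The pads swing forward as they close: fully open they stand 13 mm farther back than shut.
Start: joints at [-1.166, 0.314, -0.047, 1.21, 0, 1.571], TCP at [0.236, -0.552, 0.231] pointing down, gripper open.
Joint ranges: [-2.67, 2.67], [-0.69, 1.73], [-1.03, 1.25], [-2.08, 2.16], [-1.42, 1.45], [-3.14, 3.14]. Speed limits (rad/s): [2.39, 2.39, 3.01, 3.14, 3.14, 3.14].

## Interface

Orientations are given as a rotation vector (axis times angle).
In Python, from plant import r, viewer gives the robot as it stands. Calls block until the motion is done:
- r.movep(position, orientation): joint-space move of the TCP to a pose.
- r.move_linear(position, speed=0.15, rotation=None, contact_N=None): straight line of the TCP; rotation=None keeps the orientation; speed is the mean speed in m/s. With contact_N (N) it stops when the force on the tool has changed by that much, and returns True; else False.
- r.movej(angles): joint-space move.
- r.grip(opening, force=None): finger opening in m; force is the grip in N (None keeps the last); returns when the fingers have stopped.
- r.dwell(seconds).
- r.inverse_kinematics(position, orientation): joint angles nearest the present ones, or None.
- r.get_state(): the state.
- viewer.camera(name): name is "scene" or "top" or "wrist"; returns a dict with "color" (480x640x3 uint8, red, green, blue), "z_map" (480x640 float32, m along the optical axis (not along the pixel's ray), 0 where there is no reading), "fov_y" (degrees; the focal length in pixels is half the picture's height over the tangent of half this angle, whatever the lens; pixels are square), "cx", "cy" (the principal point, pixels), "extrinsics" (4x4, takes a point from camera to world coordinates); the wrist camera has in their place "hand_eye" (4x4, takes a point from camera to tool coordinates, whose origin is the TCP and whose axes are the flange's). Camera axes: x right, y down, z forward; pixel columns grow to the right and rows downward; lengths in m; the calibration is good to about 2 mm. A picture is of the moment at which its call begins: read the wrist's pose just before it.
A pose or a line that the arm cannot do raises r.Unreachable and nothing moves.
- r.sign_off(): hands the job in; it is judged then, once.
The state is a dict: "clock": time; "qpos": joint angles; "qd": joint speeds; "joint_torque": joint torques, N m; "tool_pos": TCP position; "tool_rot": TCP orientation; "wrist_force": force on the tool from outside, world axes, zero at the start; "torque": the same for the moment, N m; "finger_gap": finger opening in m; "gripper_force": force on a finger pad.
Only numpy, scipy, OpenCV 4.12 (cv2) and the standard library are available. Lean on these libraries where they do the work, as an engineer would, in place of code of your own. Each camera call takes 0.05 s, during which the arm holds its last target. There are 200 camera calls.

## Task

The handpiece case on the bench is locked: with a fingertip roll its three thumbwheels to the code 4 - 7 - 2 (read from left to right as seen from the robot, at the white index line on top), then slide its cover to the left until it is fully open and leave the code showing. Press the wheels only as firmly as a thumb would and never force the cover; leave everything else on the bench where it is.

Things in the scene. Friction and masses are not known exactly. Their poses are not given: they have to be found in the camera images.
- case: grey steel instrument case, 160 (x) x 280 (y) x 50 mm, fixed; origin: centre of its underside, +x away from the robot, +y to the robot's left. Lock strip with three black thumbwheels along the front (-x) edge, its top 50 mm up. Behind it: at the right (-y) a well with handpieces, closed by the cover; at the left a fixed deck 42 mm high over which the cover slides. Rails 2.5 mm above the cover.
- wheel1_top (a point): highest point of the left wheel, fixed to the case: (-47, +34, 60) mm in the case frame. The rigid black wheel, 40 mm across, 14 mm wide, axle along case y and 40 mm up, stands 10 mm proud of the strip in an 18 x 38 mm slot. Neighbours are 34 mm apart, centre to centre. White index lines on the strip lie over the axle line.
- wheel1 (a joint): turn of the left wheel, rad, endless: number N (0 to 9) is uppermost at N x 0.628, give or take whole turns; code 4 = 2.513. Rolling its top away from the robot (case +x) raises the value. It clicks softly into each number and settles there when let go. It needs about 3 N along the rim to roll over a click (a lighter touch slips); never press it with over 25 N.
- wheel2_top (a point): highest point of the middle wheel, fixed to the case: (-47, +0, 60) mm in the case frame. The rigid black wheel, 40 mm across, 14 mm wide, axle along case y and 40 mm up, stands 10 mm proud of the strip in an 18 x 38 mm slot. Neighbours are 34 mm apart, centre to centre. White index lines on the strip lie over the axle line.
- wheel2 (a joint): turn of the middle wheel, rad, endless: number N (0 to 9) is uppermost at N x 0.628, give or take whole turns; code 7 = 4.398. Rolling its top away from the robot (case +x) raises the value. It clicks softly into each number and settles there when let go. It needs about 3 N along the rim to roll over a click (a lighter touch slips); never press it with over 25 N.
- wheel3_top (a point): highest point of the right wheel, fixed to the case: (-47, -34, 60) mm in the case frame. The rigid black wheel, 40 mm across, 14 mm wide, axle along case y and 40 mm up, stands 10 mm proud of the strip in an 18 x 38 mm slot. Neighbours are 34 mm apart, centre to centre. White index lines on the strip lie over the axle line.
- wheel3 (a joint): turn of the right wheel, rad, endless: number N (0 to 9) is uppermost at N x 0.628, give or take whole turns; code 2 = 1.257. Rolling its top away from the robot (case +x) raises the value. It clicks softly into each number and settles there when let go. It needs about 3 N along the rim to roll over a click (a lighter touch slips); never press it with over 25 N.
- cover (a joint): opening of the sliding cover, m: 0 shut, 0.115 at its rubber stop. It slides to case +y (left), is stiff by about 3 N, stays where it is left, and stops dead after about 2 mm unless every wheel is within about 0.17 rad of its code number. Never push it with over 25 N.
- cover_grip (a point): middle of the top of the black grip bar on the aluminium cover; bar 60 mm long (case x), 12 mm wide (y), 15 mm high, its top 65 mm above the bench, on the 84 x 130 mm cover plate (top 50 mm up). Moves with the cover; when shut at (30, -120, 65) mm in the case frame, with 14 mm of plate and then free air to the right of the bar, and 104 mm of plate to its left.
- handpiece: steel dental handpiece, 140 mm long, 17 mm high, lying in front of the case; bystander, origin under its middle
- bur_block: aluminium bur block 50 x 70 x 22 mm with small burs standing 12 mm out of it, left of the case; bystander, origin under its centre
- cup: steel cup, 68 mm across and 75 mm high, behind the case; bystander, origin under its centre
- mirror: steel mouth mirror, 155 mm long, 9 mm high, lying right of the case; bystander, origin under its middle
- cotton_jar: glass jar with steel lid, 68 mm across, 85 mm high; bystander, origin under its centre
- egg_stand: brown egg on a round steel stand, 54 mm across, 70 mm high; bystander, origin under its centre
- bowl: steel bowl, 100 mm across, 40 mm high; bystander, origin under its centre

How it is judged:
By the outcome, as a careful person would: the job done as asked, in the order asked, and still so for the second after the job is handed in, with the robot touching nothing.
It also fails if it takes over 64 s, if anything falls off the work surface, if the arm or the gripper's body presses on something with over 40 N, if the wrist force passes 120 N, or if a joint passes its speed limit or range.

## Working session

There is one attempt and no reset: what is moved stays moved. The work goes in short steps, each a Python script; the robot and the scene stay as the last script left them, time stands still between calls to the robot, and variables do not carry over. Pictures are saved under pics/ and viewed, at most 10 in all, crops included, and the job is handed in when it is done.

```bash
ls; mkdir -p pics; python3 - <<'E'
from plant import r, viewer
import cv2
for n in("top","scene"):
    c=viewer.camera(n); cv2.imwrite(f"pics/{n}0.png",c["color"][:,:,::-1]); print(n,c["fov_y"],c["cx"],c["cy"],c["extrinsics"].round(3).tolist())
c=viewer.camera("wrist");print(c["hand_eye"].round(4).tolist(),c["fov_y"])
print(r.get_state())
E
```

```text
pics
top 49.56995076418175 326.80000830979935 233.38858061485308 [[0.008, -0.994, 0.108, 0.41], [-1.0, -0.007, 0.003, -0.016], [-0.002, -0.108, -0.994, 1.335], [0.0, 0.0, 0.0, 1.0]]
scene 53.101463741659664 322.2280700120364 235.08731492076558 [[-0.886, 0.378, -0.267, 0.956], [0.463, 0.733, -0.498, 0.764], [0.007, -0.565, -0.825, 1.36], [0.0, 0.0, 0.0, 1.0]]
[[-0.0003, -0.9605, -0.2784, 0.0701], [1.0, -0.0003, -0.0001, 0.0004], [-0.0, -0.2784, 0.9605, -0.1431], [0.0, 0.0, 0.0, 1.0]] 59.77800210451376
{'clock': 0.15, 'qpos': array([-1.16600223e+00,  3.14069412e-01, -4.78414781e-02,  1.21019153e+00,
        7.75522464e-08,  1.57078673e+00]), 'qd': array([ 0.00171259, -0.00168579,  0.00234496, -0.00114619,  0.00213812,
       -0.00108411]), 'joint_torque': array([ 1.52142443e-04, -5.40046763e+01,  3.40058899e+01,  1.32921556e-02,
        5.45167154e-05,  2.04426112e-05]), 'tool_pos': array([ 0.23612565, -0.55110846,  0.2306326 ]), 'tool_rot': array([-3.07620863e+00, -6.31274318e-01,  4.12114059e-04]), 'wrist_force': array([ 0.47656446, -0.35246719, -0.0886577 ]), 'torque': array([ 0.00449401, -0.03982412,  0.00654264]), 'gripper_force': 0.0, 'finger_gap': 0.08505819460086204}
```

View pics/top0.png

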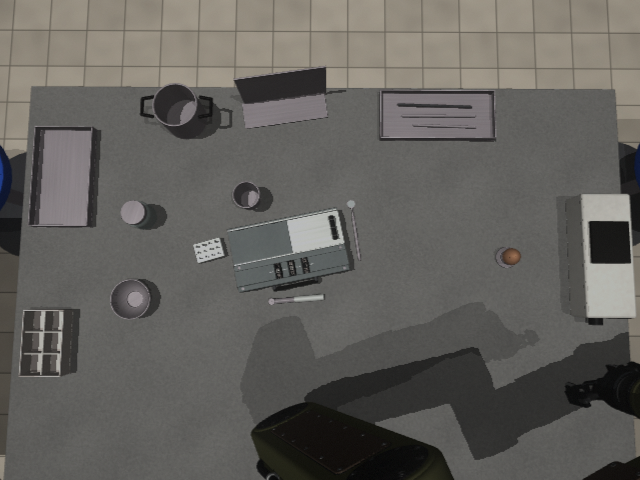

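View pics/scene0.png

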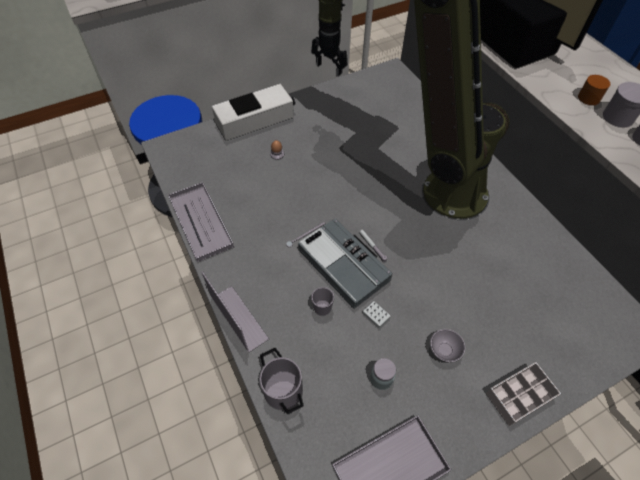

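The top picture shows the case around (292,250). The wheels are near (278,270), (291,267) and (305,264), and the grip bar is at (334,227). Next is a coarse pose estimate, then a close look with the wrist camera.

```bash
cat > h.py <<'E'
from plant import r, viewer
import numpy as np, cv2
from scipy.spatial.transform import Rotation as R
def cam(n):
    s=r.get_state(); c=viewer.camera(n)
    if n=="wrist":
        T=np.eye(4);T[:3,:3]=R.from_rotvec(s["tool_rot"]).as_matrix();T[:3,3]=s["tool_pos"]
        c["extrinsics"]=T@c["hand_eye"]
    c["f"]=240/np.tan(np.radians(c["fov_y"]/2)); return c
def ray(c,u,v,z):
    E=c["extrinsics"]; d=E[:3,:3]@[(u-c["cx"])/c["f"],(v-c["cy"])/c["f"],1]
    return E[:3,3]+d*(z-E[2,3])/d[2]
def proj(c,P):
    q=np.linalg.inv(c["extrinsics"])@np.append(P,1); return q[:2]/q[2]*c["f"]+[c["cx"],c["cy"]]
def down(yaw):  # tool x along world direction yaw, z down
    return (R.from_euler('z',yaw)*R.from_euler('x',np.pi)).as_rotvec()
def case2w(cs,p): # cs=(x,y,yaw)
    c,s=np.cos(cs[2]),np.sin(cs[2]); return np.array([cs[0]+c*p[0]-s*p[1],cs[1]+s*p[0]+c*p[1],p[2]])
E
python3 - <<'E'
from h import *
c=cam("top")
P=[ray(c,u,v,.06) for u,v in((278,270),(291,267),(305,264))]; g=ray(c,334,227,.065)
print(P,g)
d=P[0]-P[2]; yaw=np.arctan2(d[1],d[0])-np.pi/2; print(yaw,np.linalg.norm(d))
cor=[ray(c,u,v,.05) for u,v in((228,230),(341,209),(353,269),(239,291))]; print(cor)
cs=[*np.mean(cor,0)[:2],yaw]; print(cs,case2w(cs,(-.047,0,.06)),case2w(cs,(.03,-.12,.065)))
for p in("handpiece",(270,300),(325,296)),("mir",(351,204),(359,260)): print(p[0],ray(c,*p[1],.01),ray(c,*p[2],.01))
for y in (yaw,yaw+np.pi,yaw+np.pi/2,yaw-np.pi/2):
  q=r.inverse_kinematics(case2w(cs,(-.047,0,.2)),down(y)); print(y,q)
E
```

```text
[array([0.4572416, 0.1064503, 0.06     ]), array([0.46481837, 0.07471665, 0.06      ]), array([0.47242212, 0.0404945 , 0.06      ])] [ 0.56371501 -0.03000088  0.065     ]
0.22622219572558455 0.0676802425035821
[array([0.55607409, 0.23366417, 0.05      ]), array([ 0.61096944, -0.04738683,  0.05      ]), array([ 0.461461  , -0.07769503,  0.05      ]), array([0.40536887, 0.20238139, 0.05      ])]
[np.float64(0.5084683512589628), np.float64(0.0777409241299248), np.float64(0.22622219572558455)] [0.46266588 0.06719894 0.06      ] [ 0.56461968 -0.03247263  0.065     ]
handpiece [0.38318936 0.13015108 0.01      ] [ 0.39429109 -0.0088974   0.01      ]
mir [ 0.63044877 -0.07410138  0.01      ] [ 0.48608559 -0.09486506  0.01      ]
0.22622219572558455 [ 0.14423432  0.08174626 -0.40592542  1.08312465  0.          3.05960478]
3.3678148493153777 [ 0.14423432  0.08174626 -0.40592542  1.08312465  0.         -0.08198788]
1.797018522520481 [ 0.14423432  0.08174626 -0.40592542  1.08312465  0.          1.48880845]
-1.344574131069312 [ 0.14423432  0.08174626 -0.40592542  1.08312465  0.         -1.6527842 ]
```

```bash
python3 - <<'E'
from h import *
cs=(.5085,.0777,.22)
p=case2w(cs,(-.047,0,.21))
r.grip(0)
r.movep(p,down(cs[2]+np.pi)); 
c=cam("wrist"); np.savez("w1.npz",**c); cv2.imwrite("pics/w1.png",c["color"][:,:,::-1])
s=r.get_state(); print(s["clock"],s["tool_pos"],s["finger_gap"],s["wrist_force"])
for y in(.034,0,-.034): print(proj(c,case2w(cs,(-.047,y,.06))))
print(proj(c,case2w(cs,(.03,-.12,.065))))
E
```

```text
3.3667 [0.4628936  0.06686445 0.2100486 ] -0.00040258225853780874 [ 1.01439007 -0.40851374  0.35674618]
[368.06640603 222.51402317]
[320.94943254 222.58166031]
[273.83895674 222.64928812]
[163.47874202 322.69971505]
```

View pics/w1.png

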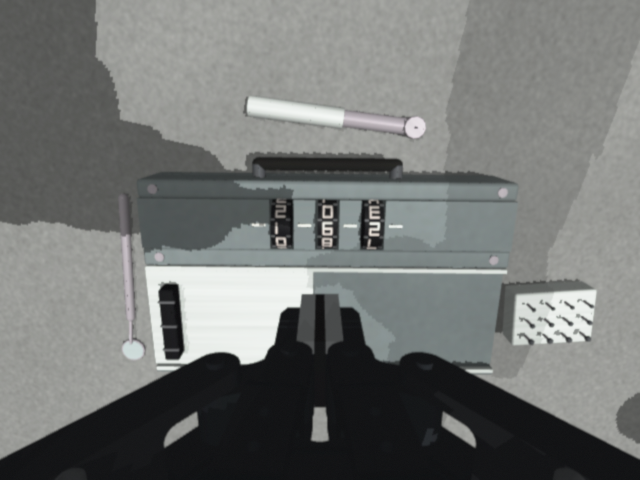

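The wrist view is upside down (image up points towards the robot). The wheels are at about (282,226), (327,226) and (373,226), and the grip bar runs from (168,285) to (174,358). I'll enlarge and turn the wheel area.

```bash
python3 - <<'E'
import cv2,numpy as np
i=cv2.imread("pics/w1.png")
a=cv2.rotate(cv2.resize(i[185:270,255:405],None,fx=5,fy=5,interpolation=cv2.INTER_CUBIC),cv2.ROTATE_180)
cv2.imwrite("pics/c1.png",a)
E
```

```text
(no output)
```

View pics/c1.png

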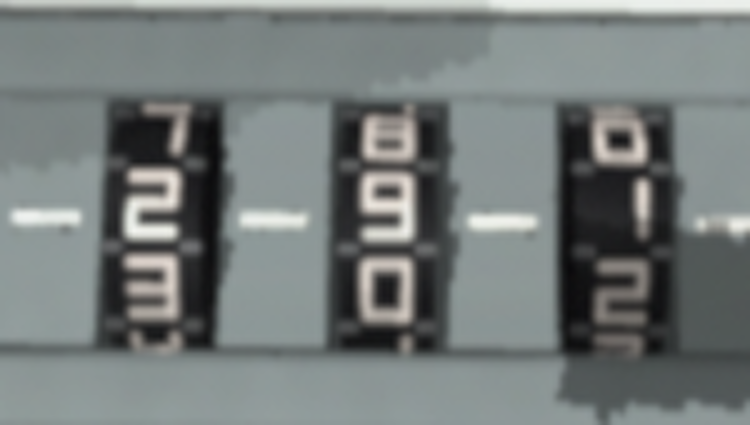

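The code reads 2‑9‑1 and higher numbers sit nearer the robot, so the wheels need +2, −2 and +1. Now I'll refine the case pose from the index lines and edges.

```bash
python3 - <<'E'
from h import *
c=dict(np.load("w1.npz")); 
L=ray(c,350.2,226.0,.05);Q=ray(c,304.4,225.7,.05); print(L,Q,np.linalg.norm(L-Q))
def yaw(a,b): d=b-a; return np.arctan2(d[1],d[0])-np.pi/2
print(yaw(Q,L))
for a,b in(((137,183),(517,186)),((148,265),(508,269)),((164,373),(490,372))):
  A,B=ray(c,*a,.05),ray(c,*b,.05); print(yaw(A,B),np.linalg.norm(A-B))
m=(L+Q)/2
for y in(.226,.215,.2): 
  cs=(*(m[:2]-case2w((0,0,y),(-.047,0,0))[:2]),y); print(cs,[proj(c,case2w(cs,p)) for p in((.03,-.12,.065),(-.08,.14,.05),(-.08,-.14,.05))])
def dep(u,v):
  z=c["z_map"][v-1:v+2,u-1:u+2]; z=np.median(z); E=c["extrinsics"]; return E[:3,:3]@[(u-c["cx"])/c["f"]*z,(v-c["cy"])/c["f"]*z,z]+E[:3,3]
for q in((327,226),(373,226),(282,226),(350,215),(210,300),(450,230),(170,320),(200,120)): print(q,dep(*q))
E
```

```text
[0.46281337 0.08993421 0.05      ] [0.47001434 0.05644161 0.05      ] 0.034257964683045754
0.21177798011296733
0.21059771827674267 0.2763881554478599
0.20676801289203062 0.2771331950515774
0.2221211705437045 0.2711488524942131
(np.float64(0.5122186715695898), np.float64(0.08371972013589006), 0.226) [array([171.11042103, 329.39309629]), array([520.25655408, 180.28055541]), array([134.54555421, 183.17167145])]
(np.float64(0.5123317479700041), np.float64(0.08321524017343751), 0.215) [array([169.8286192 , 327.83847366]), array([520.47691011, 182.40234916]), array([134.77960724, 181.0504415 ])]
(np.float64(0.51247698660082), np.float64(0.08252536959066863), 0.2) [array([168.10472613, 325.69511996]), array([520.73766545, 185.29469956]), array([135.13860111, 178.15724316])]
(327, 226) [0.46416187 0.0722683  0.06001202]
(373, 226) [0.45694082 0.10474223 0.06004896]
(282, 226) [0.47110453 0.0405078  0.06044161]
(350, 215) [0.45459832 0.0877549  0.05034841]
(210, 300) [ 0.54498    -0.00364034  0.05037096]
(450, 230) [0.44948811 0.16353487 0.05054984]
(170, 320) [ 0.56027367 -0.02811419  0.06560942]
(200, 120) [ 0.41444804 -0.04359991  0.00059338]
```

```bash
cat >> h.py <<'E'
CS=(.5123,.0830,.211); ROT=down(CS[2]+np.pi); DIR=R.from_euler('z',-CS[2]).as_matrix()
def stroke(y,sgn,half=.0075,N=10):
    a=-.047-sgn*half; b=-.047+sgn*half
    r.move_linear(case2w(CS,(a,y,.068)),.12,ROT); f0=r.get_state()["wrist_force"]
    hit=r.move_linear(case2w(CS,(a,y,.056)),.012,contact_N=N)
    s=r.get_state(); z=s["tool_pos"][2]; print("down",hit,z.round(4),DIR@(s["wrist_force"]-f0))
    if not hit: return
    for k in range(1,4):
        st=r.move_linear(case2w(CS,(a+(b-a)*k/3,y,z)),.03,contact_N=9)
        s=r.get_state(); print(" drag",st,s["tool_pos"][2].round(4),(DIR@(s["wrist_force"]-f0)).round(1))
        if st: break
    r.move_linear(case2w(CS,(b,y,.07)),.1); print(r.get_state()["clock"])
def look(name):
    r.move_linear(case2w(CS,(-.047,0,.19)),.2,ROT); c=cam("wrist"); np.savez(name+".npz",**c)
    i=c["color"][:,:,::-1]; u,v=proj(c,case2w(CS,(-.047,0,.055))).astype(int)
    cv2.imwrite(f"pics/{name}.png",cv2.rotate(cv2.resize(i[v-45:v+45,u-80:u+80],None,fx=5,fy=5,interpolation=cv2.INTER_CUBIC),cv2.ROTATE_180)); print(u,v,r.get_state()["clock"])
E
python3 - <<'E'
from h import *
r.movep(case2w(CS,(-.0545,.034,.09)),ROT)
stroke(.034,1)
look("l1")
E
```

```text
down True 0.0599 [-1.42042058  0.6336127   7.45949885]
 drag False 0.06 [1.  1.3 3.1]
 drag False 0.06 [-0.6  1.1  4.4]
 drag False 0.06 [1.1 0.3 2. ]
6.2
319 229 7.025
```

View pics/l1.png

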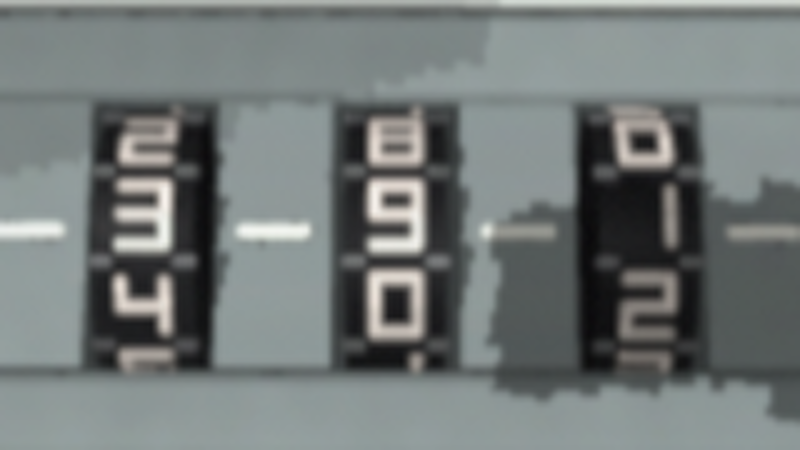

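The wheels now read 3‑9‑1, so one stroke gives exactly one click. Pressing slightly firmer for margin, I'll do the other four.

```bash
sed -i 's/z=s\["tool_pos"\]\[2\];/z=s["tool_pos"][2]-.0003;/' h.py; python3 - <<'E'
from h import *
r.move_linear(case2w(CS,(-.0545,.034,.075)),.2)
stroke(.034,1)
stroke(0,-1);stroke(0,-1)
stroke(-.034,1)
look("l2")
E
```

```text
down True 0.0596 [-2.00575615  0.4947215   5.76648927]
 drag False 0.0599 [-0.5  0.2  4.6]
 drag False 0.06 [2.  0.6 3.9]
 drag False 0.0599 [-0.2 -1.2  8.4]
9.9583
down True 0.0595 [-0.49696391 -0.21569183  5.10792624]
 drag False 0.06 [2.  0.4 4.1]
 drag False 0.0599 [0.9 0.6 7.7]
 drag False 0.0597 [-1.9 -0.  10. ]
12.3083
down True 0.0595 [-1.27254233  1.50012451  7.11200351]
 drag False 0.0599 [0.5 0.5 6.3]
 drag False 0.0599 [-0.3  0.7  8.5]
 drag False 0.0597 [-3.3  0.4 10.5]
14.4917
down True 0.0596 [-1.01507728  0.31898394  7.61994032]
 drag False 0.06 [-0.3  0.9  5.3]
 drag False 0.06 [1.4 0.9 4.6]
 drag False 0.0598 [-1.4  1.2  8. ]
16.8667
320 229 17.6917
```

View pics/l2.png

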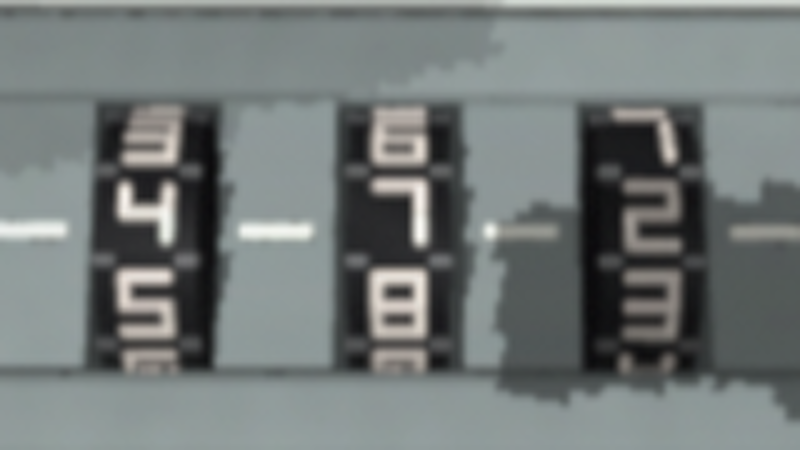

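The code shows 4‑7‑2 at the index line. Next I push the cover by the right side of its grip bar.

```bash
python3 - <<'E'
from h import *
def st(t):
    s=r.get_state(); p=s["tool_pos"]-[CS[0],CS[1],0]; print(t,(DIR@p).round(4),(DIR@(s["wrist_force"]-f0)).round(1),s["clock"])
X,Z=.03,.0555
r.move_linear(case2w(CS,(X,-.155,.12)),.2); r.move_linear(case2w(CS,(X,-.155,.07)),.12)
f0=r.get_state()["wrist_force"]
print(r.move_linear(case2w(CS,(X,-.155,Z)),.04,contact_N=5)); st("low")
print(r.move_linear(case2w(CS,(X,-.120,Z)),.02,contact_N=2.5)); st("touch")
y0=(DIR@(r.get_state()["tool_pos"]-[*CS[:2],0]))[1]
print(r.move_linear(case2w(CS,(X,y0+.012,Z)),.02,contact_N=9)); st("first")
E
```

```text
False
low [ 0.0298 -0.155   0.0553] [-0.4  0.6 -0.9] 19.85
True
touch [ 0.0297 -0.1369  0.0552] [-0.5  1.4  0.2] 20.8417
False
first [ 0.0298 -0.1245  0.0554] [-1.   0.   0.3] 21.6083
```

```bash
python3 - <<'E'
from h import *
f0=r.get_state()["wrist_force"]
def st(t):
    s=r.get_state(); p=s["tool_pos"]-[CS[0],CS[1],0]; print(t,(DIR@p).round(4),(DIR@(s["wrist_force"]-f0)).round(1),s["clock"])
X,Z=.03,.0555
for y in(-.115,-.10,-.07,-.03): print(r.move_linear(case2w(CS,(X,y,Z)),.04,contact_N=9)); st(y)
c=cam("wrist"); cv2.imwrite("pics/p1.png",c["color"][:,:,::-1])
E
```

```text
False
-0.115 [ 0.0301 -0.1142  0.0555] [0.2 0.9 0.8] 22.0083
False
-0.1 [ 0.0301 -0.0992  0.0555] [ 0.9  0.3 -0.8] 22.5333
False
-0.07 [ 0.03   -0.0694  0.0555] [ 0.5  0.5 -0.9] 23.4333
False
-0.03 [ 0.03   -0.0296  0.0555] [ 1.   1.6 -0.7] 24.5833
```

View pics/p1.png

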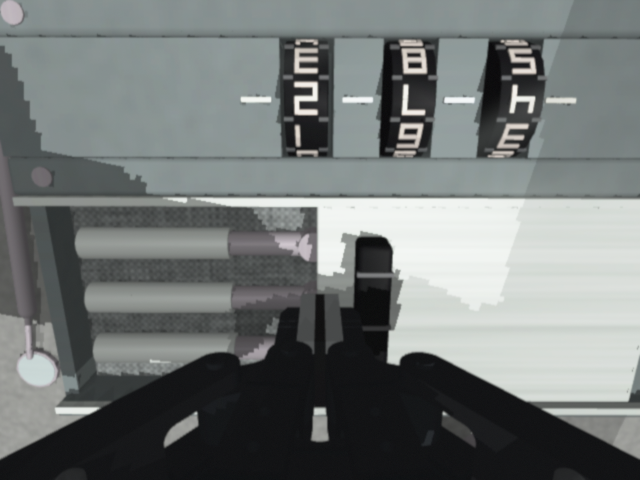

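The cover is sliding: the well is exposed, the bar is at about (374,300) and the code still shows. I'll push slowly to the stop.

```bash
python3 - <<'E'
from h import *
f0=r.get_state()["wrist_force"]
def st(t):
    s=r.get_state(); p=s["tool_pos"]-[CS[0],CS[1],0]; print(t,(DIR@p).round(4),(DIR@(s["wrist_force"]-f0)).round(1),s["clock"])
X,Z=.03,.0555
print(r.move_linear(case2w(CS,(X,-.005,Z)),.015,contact_N=9)); st("stop")
y=(DIR@(r.get_state()["tool_pos"]-[*CS[:2],0]))[1]
r.dwell(.3); st("rest")
print(r.move_linear(case2w(CS,(X,y+.008,Z)),.01,contact_N=9)); st("again")
r.move_linear(case2w(CS,(X,y-.012,Z)),.04); r.move_linear(case2w(CS,(X,y-.012,.1)),.1); st("up")
r.move_linear(case2w(CS,(-.06,-.03,.21)),.15,ROT); c=cam("wrist"); np.savez("p2.npz",**c); cv2.imwrite("pics/p2.png",c["color"][:,:,::-1]); st("")
for o in(.11,.115): print(proj(c,case2w(CS,(.072,-.134+o,.05))),proj(c,case2w(CS,(-.012,-.134+o,.05))),[proj(c,case2w(CS,(x,-.12+o,.065)))for x in(0,.03,.06)])
E
```

```text
True
stop [ 0.0299 -0.0238  0.0554] [ 0.5 -2.   3. ] 25.4
rest [ 0.0296 -0.024   0.0551] [ 2. -2.  3.] 25.7
True
again [ 0.0295 -0.024   0.055 ] [ 0.7 -1.4  2.7] 26.15
up [ 0.03   -0.0357  0.0999] [-0.3  0.7 -0.7] 27.1833
 [-0.06   -0.0299  0.2091] [0.5 1.4 0.6] 28.3333
[327.27330125 374.87162144] [327.80872295 280.38115328] [array([346.81473164, 302.7322185 ]), array([346.11472836, 338.64047786]), array([345.45013909, 372.73209452])]
[333.29116828 374.87000579] [334.26016375 280.37943566] [array([353.49487696, 302.73043646]), array([352.62151011, 338.63873653]), array([351.79232795, 372.73039212])]
```

View pics/p2.png

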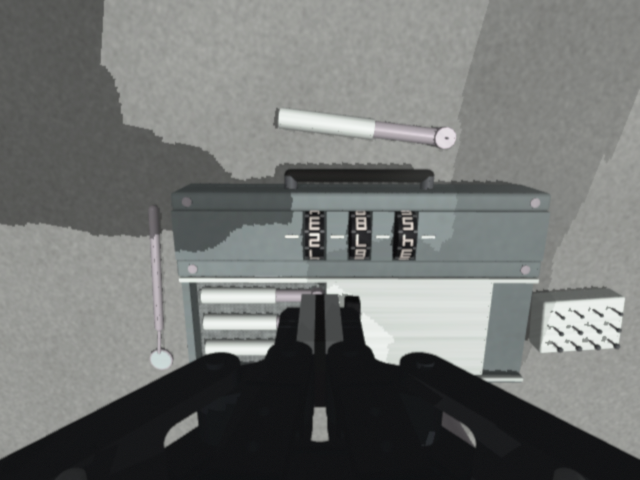

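The code still shows. The plate's left edge is at (493,282) and its right edge at (326,284). I'll check the opening against the case width in the same picture.

```bash
python3 - <<'E'
from h import *
c=dict(np.load("p2.npz")); i=cv2.imread("pics/p2.png")
cv2.imwrite("pics/c2.png",cv2.resize(i[265:385,475:555],None,fx=5,fy=5,interpolation=cv2.INTER_CUBIC))
inv=lambda u,v,z:(DIR@(ray(c,u,v,z)-[*CS[:2],0])).round(4)
for u,v,z in((493,282,.05),(326,284,.05),(489,330,.05),(484,374,.05),(347,237,.05+0),(549,195,.05),(174,192,.05),(186,284,.05),(539,278,.05)): print(u,v,inv(u,v,z))
for o in(.113,.115): print([proj(c,case2w(CS,(x,-.004+o,.05))).round(1) for x in(-.01,.03,.07)])
E
```

```text
493 282 [-0.0106  0.1042  0.05  ]
326 284 [-0.009  -0.0254  0.05  ]
489 330 [0.0307 0.1057 0.05  ]
484 374 [0.0712 0.1061 0.05  ]
347 237 [-0.0469 -0.0098  0.05  ]
549 195 [-0.0787  0.1373  0.05  ]
174 192 [-0.081  -0.1365  0.05  ]
186 284 [-0.009  -0.1342  0.05  ]
539 278 [-0.0139  0.1394  0.05  ]
[array([499.1, 282.7]), array([493.2, 329.2]), array([487.6, 372.7])]
[array([501.7, 282.7]), array([495.7, 329.2]), array([490. , 372.7])]
```

View pics/c2.png

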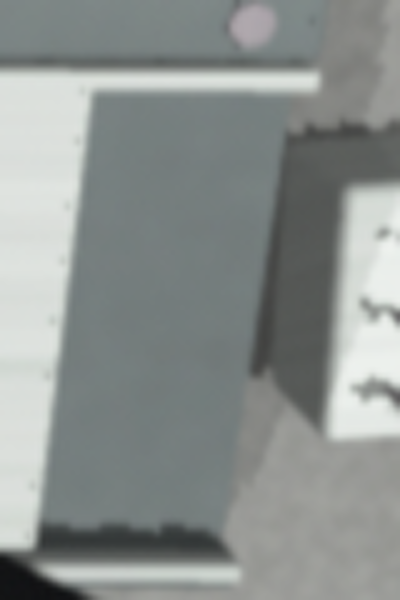

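```bash
python3 - <<'E'
from h import *
c=dict(np.load("p2.npz")); d=dict(np.load("w1.npz"))
P=lambda c,*p:proj(c,case2w(CS,p)).round(1)
print("deck edge p2 (533,283.4),(520.5,371)",P(c,-.01,.14,.042),P(c,.068,.14,.042))
print("front corners p2 (549,195),(174,192)",P(c,-.08,.14,.05),P(c,-.08,-.14,.05))
print("w1 plate left edge (313,272)",P(d,-.012,-.004,.05),"right (147,268)", P(d,-.012,-.134,.05))
print("index p2", P(c,-.047,.017,.05),P(c,-.047,-.017,.05))
i=cv2.imread("pics/w1.png");j=cv2.imread("pics/p2.png")
a=cv2.resize(i[260:290,135:345],None,fx=3.8,fy=3.8); b=cv2.resize(j[225:295,295:505],None,fx=3.8,fy=3.8)
cv2.imwrite("pics/c3.png",np.vstack([a,b]))
E
```

```text
deck edge p2 (533,283.4),(520.5,371) [534. 279.] [520.8 365.2]
front corners p2 (549,195),(174,192) [553.  193.2] [169.4 193.3]
w1 plate left edge (313,272) [321.5 269.8] right (147,268) [152.8 268.6]
index p2 [382.6 236.9] [337.4 236.9]
```

View pics/c3.png

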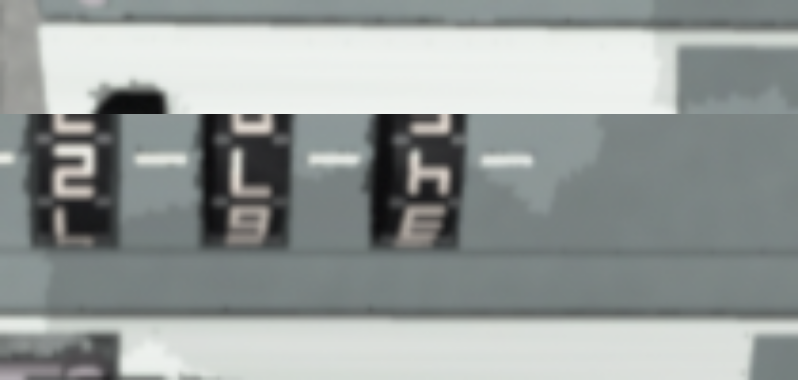

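Measured the same way, the plate edge sits about 8 px off the prediction both shut and open. The offset cancels, so the opening is about 115 mm, which agrees with the hard stop felt twice. The arm is clear, so I'm handing in.

```bash
python3 - <<'E'
from plant import r
print(r.sign_off(), r.get_state()["clock"])
E
```

```text
the job is handed in; nothing more can be done
the job is handed in; nothing more can be done
```

The job is handed in: the wheels show 4‑7‑2, the cover is open to its stop (about 115 mm by picture), nothing else was touched, and the arm is clear at about 28 s on the robot's clock; no verdict was shown.

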